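Wind the run timer and hold the enabling plunger at mid travel

TASK

Start the supervised test run: wind the blue clockwork timer clockwise by its brass key, in as many part turns as it takes, until the orange pointer stands in the green sector. Only then press the plunger of the yellow hold-to-run station with the fingers until its green band is at the collar's rim (white band gone in, red band still out; pushing well into the red trips the switch and spoils the run), and keep it there: finish while still holding it down, without disturbing the other things on the bench.

Things in the scene. Friction and masses are not known exactly. Their poses are not given: they have to be found in the camera images.
- run_timer: Blue box 96 x 96 x 42 mm, fixed to the bench at a place and yaw that vary, with a white round dial (r 43 mm) on top at 45 mm height. Origin: centre of the underside. The dial's green sector (32 degrees wide) is centred on the box's own -x side, which faces the robot apart from the yaw; a red sector follows it clockwise, and black ticks lead up to it.
- timer_key (a joint): Turn of the brass key in rad about the vertical axis through the timer's middle; grows clockwise seen from above, 0 to 3.95 (stop). Green sector: 3.02 to 3.58, centre 3.30; starts between 0 and 0.5. Spring and pawl resist with 0.17 to 0.24 N m; let go, it settles back up to 0.06 rad and stays. Wind in bites of up to 1.25 rad, regripping between.
- key_grip (a point): On the key's axis, 76 mm above the bench: TCP here to grip. The brass wing is an upright plate 44 mm long, 11 mm thick, from 60 to 88 mm above the bench; this frame's x runs along the wing toward the orange pointer, y across its thickness (pinch that way), z up. Under the wing a steel disc of 24 mm radius (top 52 mm above the bench) carries the pointer, which reaches 35 mm from the axis.
- hold_station: Yellow box 90 x 90 x 32 mm, fixed to the bench at a place and yaw that vary, with a black collar (r 21 mm, rim 50 mm above the bench) from which a banded plunger stands up. Origin: centre of the underside.
- hold_plunger (a joint): How far the plunger is pressed straight down, m: 0 at rest, 0.025 at the stop; springs back. About 3 N starts it, then 350 N/m (8 N at 0.013). Bands on the 28 mm thick stem, up from the collar's rim at rest: white 0 to 9 mm, green 9 to 17, red 17 to 28; so the green band is at the rim from 0.009 to 0.017. Beyond 0.020 the switch trips and the run is lost.
- plunger_top (a point): Centre of the top of the plunger's flat black cap (r 23 mm, 10 mm thick); 88 mm above the bench at rest, goes down with the plunger. z up.
- multimeter: Dark grey hand multimeter lying on the bench, 132 x 68 x 40 mm, loose, origin under its centre. Leave alone.
- flux_bottle: White bottle with red cap, 36 mm across, 108 mm high, standing loose at the back right; origin under its centre. Leave alone.
- glue_bottle: White bottle with black cap, 30 mm across, 92 mm high, standing loose at the back right; origin under its centre. Leave alone.
Things that resemble listed ones, but are neither listed nor needed, are in the scene too. There is more than one size of the run_timer; the job needs the smaller.

How it is judged:
On the way, in this order (a step that is already met when the one before it is completed fails the run):
1. the pointer stands in the green sector (value of joint timer_key between 3.02 and 3.58 rad), for 0.2 s.
2. the robot's fingers hold the plunger with the green band at the rim (value of joint hold_plunger between 0.009 and 0.017 m and contact force between the fingers and hold_station above 2 N), for 0.5 s.
At the end, for the whole second after the job is handed in: The key reads 3.02 to 3.58 rad (pointer in the green sector), and the fingers are holding the plunger still, pressed 9 to 17 mm, with more than 2 N (all of step 1 and all of step 2 and velocity of joint hold_plunger between -0.01 and 0.01 m/s); the arm keeps its last pose, push and grip.
It fails at once if the plunger was pressed more than 20 mm: the switch tripped (value of joint hold_plunger above 0.02 m).
It fails at once if the plunger was pressed before the timer was wound (value of joint hold_plunger above 0.005 m and value of joint timer_key below 2.9 rad).
It fails at once if the multimeter was disturbed (distance of multimeter from where it was at the start of the episode above 0.03 m).
It fails at once if the flux bottle was disturbed (distance of flux_bottle from where it was at the start of the episode above 0.03 m).
It fails at once if the glue bottle was disturbed (distance of glue_bottle from where it was at the start of the episode above 0.03 m).
It also fails if it takes over 70 s, if anything falls off the work surface, if the arm or the gripper's body presses on something with over 40 N, if the wrist force passes 120 N, or if a joint passes its speed limit or range.

ROBOT

A 7-joint arm with a two-finger parallel gripper is mounted at the origin on a cart in front of the work surface, level with it; the furniture and walls round the work are solid. World frame = base frame: x ahead of the robot, y to its left, z up, the work surface at z = 0. Lengths are in m, angles in rad, forces in N, time in s.
With the tool pointing down it reaches from about 0.425 to 0.875 m from the base axis. Payload 8.4 kg.
Tool frame: the origin (TCP) lies between the finger pads, 19 mm behind the fingertips; this is the grasp point; z points along the fingers, y is the line along which they close (so a half turn about z gives the same grasp; the last joint's range is limited). The gripper opens to 87 mm and grips with 3 to 60 N. Pads are 19 mm wide; open, the fingers measure 117 mm over their backs; the gripper's body (75 mm by 190 mm) begins 51 mm behind the grasp point.
Start: joints at [-1.238, 0.333, 0.04, 1.465, -0.013, 1.343, -0.059], TCP at [0.272, 0.59, 0.241] pointing down, gripper open.
Joint ranges: [-2.58, 2.58], [-0.38, 2.09], [-1.3, 1.39], [0.25, 2.4], [-1.5, 4.64], [0.08, 2.09], [-2.65, 2.65]. Speed limits (rad/s): [2.22, 2.22, 2.79, 2.79, 3.14, 3.14, 3.14].

INTERFACE

Orientations are given as a rotation vector (axis times angle).
In Python, from cell import sense, grab_frame, job_done, search_frame, cut_out, pinpoint gives the robot as it stands.
- The arm moves only by the tool play_rows, never from a script. Its arguments are lists of equal length, an entry for each row: "delta_pos": the shift along the world's x, y, z in cm, a list of three; "twist": the turn, a rotation vector about the world's x, y, z in rad, a list of three; "claw": the finger opening in cm, from 0 to 8.7. A call has 1 to 8 rows; each row shifts and turns the commanded pose from where the row before left it; what a row does not reach is not made up. A row lasts 1/10 s, in which the tool goes at most 50 mm and 8.59 degrees, less where a joint would pass 70% of its speed; a pose out of reach is approached as far as the arm can. A call with a gripper value outside its range is refused whole. The fingers move at their own pace and stop on an object; the grip force is fixed at half the most. Time passes only in rows, so rows that do not move let the fingers close. It gives the time, the measured TCP pose, the force, the opening and the grip force at its end, in the units of the state.
- sense(): the state, without advancing time (a new reading comes with each control period).
- grab_frame(name): name is "scene" or "top" or "wrist"; returns a dict with "pixels" (384x512x3 uint8, red, green, blue), "depth" (384x512 float32, m along the optical axis (not along the pixel's ray), 0 where there is no reading), "camera_matrix" (3x3 intrinsics, pixels), "position" and "rotation" of the camera in the world. Camera axes: x right, y down, z forward; pixel columns grow to the right and rows downward; lengths in m; the calibration is good to about 2 mm. A picture is of the moment at which its call begins.
- job_done(): hands the job in; it is judged then, once.
Trained networks look in a picture, given as the dict that the camera call returned (one of the last four; its "shot" number tells which), for a name from the list of things; names that differ only in an ending like _2 or _b are one class to them, and where a whole thing is asked for, a point or a joint stands for the part that bears it (a point fixed in the world has none). Each returns a list of dicts, best first, with "p" (0 to 1); they miss things now and then, are a little off and sometimes report something else, mostly with a low value. They report only what shows in the picture. A call takes as long as a camera call. They do not tell look-alikes from the thing itself.
- search_frame(picture, thing): "rect" ([left, top, right, bottom] in pixels, round what is visible of it).
- cut_out(picture, thing): "region" (384x512 bool, what is visible of it) and "rect" ([left, top, right, bottom] in pixels, round what is visible of it).
- pinpoint(picture, thing): "xy" ([column, row] in pixels: a listed point, or the origin of a listed thing).
The state is a dict: "clock": time; "q": joint angles; "dq": joint speeds; "effort": joint torques, N m; "position": TCP position; "tool_rot": TCP orientation; "contact_force": force on the tool from outside, world axes, zero at the start; "torque": the same for the moment, N m; "width": opening from 0.0 (shut) to 1.0 (fully open); "grasp_force": force on a finger pad.
Only numpy, scipy, OpenCV 4.12 (cv2) and the standard library are available. Lean on these libraries where they do the work, as an engineer would, in place of code of your own. Each camera call takes 0.05 s, during which the arm holds its last target. There are 200 camera calls.

## Working session

There is one attempt and no reset: what is moved stays moved. The work goes in short steps, Python scripts to look and compute and a tool call to move; the robot and the scene stay as the last step left them, time stands still between calls to the robot, and variables do not carry over. Pictures are saved under pics/ and viewed, at most 10 in all, crops included, and the job is handed in when it is done.

Besides the shell and the picture viewer there is one more tool, called after "Request:" as a command line: name --argument value ..., lists and objects as JSON in quotes. play_rows: Moves the arm, as the interface text tells. Its arguments: {"type":"object","properties":{"delta_pos":{"type":"array"},"twist":{"type":"array"},"claw":{"type":"array"}},"required":["delta_pos","twist","claw"]}

```bash
ls; mkdir -p pics
cat > h.py <<'E'
import numpy as np, cv2
from cell import *
def w(f,u,v,z=None):
    K=f["camera_matrix"];R=np.array(f["rotation"]);R=R if R.shape==(3,3) else cv2.Rodrigues(R)[0]
    r=R@np.linalg.solve(K,[u,v,1.]);p=np.array(f["position"])
    return p+r*((z-p[2])/r[2] if z is not None else f["depth"][int(round(v)),int(round(u))])
def save(f,n,c=None,s=1):
    a=f["pixels"]
    if c: a=a[c[1]:c[3],c[0]:c[2]]
    cv2.imwrite("pics/"+n,cv2.resize(a[:,:,::-1],None,fx=s,fy=s,interpolation=cv2.INTER_CUBIC))
E
python3 - <<'E'
from h import *
np.set_printoptions(precision=3,suppress=True)
s=sense();print({k:s[k] for k in("clock","position","tool_rot","contact_force","width")})
ims=[]
for n in("top","scene"):
    f=grab_frame(n);ims.append(f["pixels"])
    for t,z in(("run_timer",0),("key_grip",.076),("hold_station",0),("plunger_top",.088),("multimeter",0),("flux_bottle",0),("glue_bottle",0)):
        for d in pinpoint(f,t):
            print(n,t,round(d["p"],2),np.array(d["xy"]),w(f,*d["xy"],z))
a=np.vstack(ims)[:,:,::-1];cv2.imwrite("pics/a.png",cv2.resize(ims[0],(800,600))[:,:,::-1]);cv2.imwrite("pics/b.png",ims[1][:,:,::-1])
E
```

```text
pics
{'clock': 0.0, 'position': array([0.272, 0.59 , 0.24 ]), 'tool_rot': array([-0.673, -3.068,  0.002]), 'contact_force': array([-0.355,  1.518, -0.662]), 'width': 0.9975911799911654}
top run_timer 0.95 [228.9 260.4] [0.369 0.068 0.   ]
top run_timer 0.75 [183.7 194.1] [0.569 0.21  0.   ]
top run_timer 0.48 [322.8 140.5] [ 0.744 -0.224  0.   ]
top key_grip 0.83 [230.7 251.4] [0.392 0.057 0.076]
top key_grip 0.49 [180.4 192.2] [0.558 0.204 0.076]
top hold_station 0.96 [276.8 191.8] [ 0.577 -0.076  0.   ]
top plunger_top 0.7 [277.5 189.1] [ 0.565 -0.073  0.088]
top multimeter 0.74 [330.5 265.8] [ 0.354 -0.231  0.   ]
top flux_bottle 0.51 [305.  145.3] [ 0.728 -0.167  0.   ]
top glue_bottle 0.61 [319.7 141.6] [ 0.741 -0.214  0.   ]
scene run_timer 0.79 [193.4 245.8] [0.384 0.064 0.   ]
scene run_timer 0.59 [195.6 178.7] [0.568 0.194 0.   ]
scene key_grip 0.61 [191.2 222.4] [0.398 0.07  0.076]
scene key_grip 0.5 [192.  159.7] [0.566 0.195 0.076]
scene hold_station 0.94 [278. 215.] [ 0.575 -0.068  0.   ]
scene hold_station 0.57 [355.6 193.7] [ 0.751 -0.215  0.   ]
scene plunger_top 0.87 [277.4 196.9] [ 0.561 -0.069  0.088]
scene multimeter 0.72 [296. 321.] [ 0.347 -0.236  0.   ]
scene flux_bottle 0.73 [338.1 190.4] [ 0.737 -0.169  0.   ]
scene glue_bottle 0.61 [354.5 193.5] [ 0.75  -0.212  0.   ]
```

View pics/a.png

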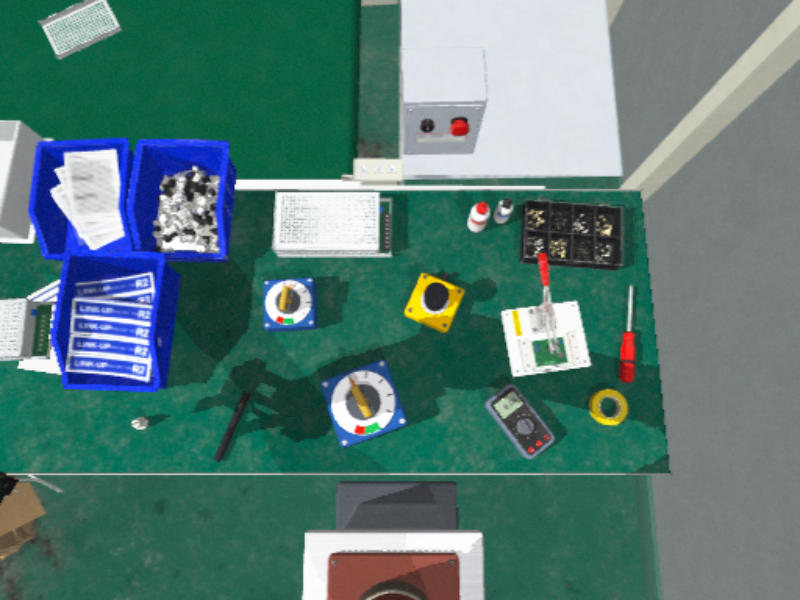

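View pics/b.png

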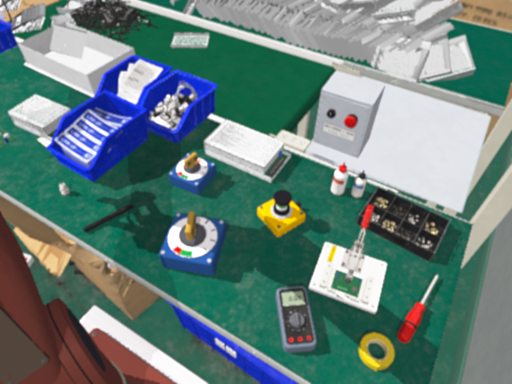

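The top view (800x600) shows two timers. The larger is at (363,402) and is about 135 mm across. The smaller is at (289,303) and is about 98 mm, so that is the one I need. The station is at (435,302). The yellow tape ring at (608,407) is a decoy, and the bottles are at (480,215) and (504,210). I'll check the choice in one close crop.

Run:
```python
from h import *
np.set_printoptions(precision=3,suppress=True)
f=grab_frame("top")
save(f,"c.png",(160,165,310,225),5)
for t in("run_timer","hold_station"):
  for d in cut_out(f,t):
    m=d["region"];vs,us=np.nonzero(m)
    P=np.array([w(f,u,v) for u,v in zip(us,vs)])
    print(t,d["p"],d["rect"],len(P))
    for lo,hi in((.025,.047),(.047,.07),(.07,.1)):
        Q=P[(P[:,2]>lo)&(P[:,2]<hi)]
        if len(Q)>5:
            r=cv2.minAreaRect((Q[:,:2]*1000).astype(np.float32));print(lo,len(Q),Q.mean(0),r,np.median(Q[:,2]))
K=f["camera_matrix"];print(K,f["position"])
```

```text
run_timer 0.96 [204.5, 232.6, 257.1, 289.2] 2072
0.047 1804 [0.375 0.055 0.059] ((376.81524658203125, 55.487091064453125), (126.86592864990234, 126.48129272460938), 19.942819595336914) 0.059278228305251424
0.07 123 [0.377 0.052 0.073] ((374.1988220214844, 54.406585693359375), (56.59109115600586, 59.96122741699219), 29.00540542602539) 0.07146190822757836
run_timer 0.57 [166.6, 177.7, 201.7, 211.2] 1090
0.025 675 [0.557 0.196 0.043] ((562.1121215820312, 200.65484619140625), (96.52210998535156, 96.72603607177734), 4.390108585357666) 0.04367068621239878
0.047 288 [0.559 0.198 0.051] ((559.2757568359375, 197.505615234375), (88.18440246582031, 80.55996704101562), 67.37085723876953) 0.049732997355657116
0.07 79 [0.561 0.199 0.085] ((561.6231689453125, 200.30921936035156), (11.309736251831055, 42.05445098876953), 82.85830688476562) 0.08751682048058274
hold_station 0.85 [260.3, 173.7, 295.0, 217.5] 920
0.025 649 [ 0.562 -0.074  0.033] ((571.7354736328125, -77.44535827636719), (89.5151596069336, 98.6244125366211), 66.67799377441406) 0.033009616829416055
0.047 19 [ 0.554 -0.071  0.051] ((554.72
[... 170 characters left out ...]
.67607879638672), (42.64324188232422, 42.98492431640625), 89.7276611328125) 0.08893830903299138
hold_station 0.63 [168.5, 176.2, 201.4, 211.5] 1112
0.025 692 [0.558 0.197 0.043] ((562.1729125976562, 200.68896484375), (96.40576171875, 97.15863800048828), 3.8858847618103027) 0.04356043114018315
0.047 289 [0.559 0.198 0.051] ((561.5309448242188, 201.52915954589844), (84.61585235595703, 87.54447174072266), 9.422591209411621) 0.049719483614451776
0.07 79 [0.561 0.199 0.085] ((561.6231689453125, 200.30921936035156), (11.309736251831055, 42.05445098876953), 82.85830688476562) 0.08751682048058274
[[349.644   0.    256.841]
 [  0.    349.644 191.468]
 [  0.      0.      1.   ]] [ 0.339 -0.014  1.049]
```

View pics/c.png

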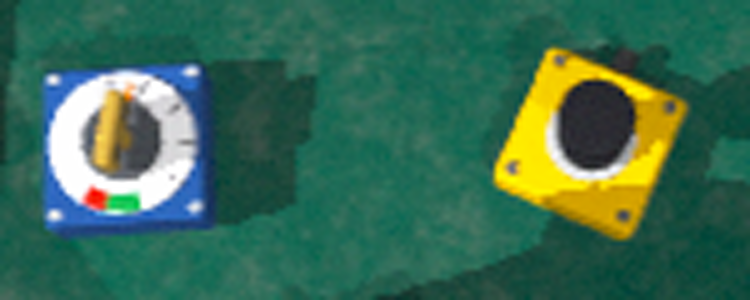

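The crop shows the small timer (96.5 mm square) at crop (124,143), with green at the bottom, (123,203). Its wing and pointer head up and slightly right, and the station cap is at (596,125).
- Timer centre is (0.562, 0.201) m, with yaw about +4°.
- The wing heads at -7°, so the key reads about 0.35 and needs about 2.95 rad clockwise.

Now moving to it.

Request:
play_rows --delta_pos '[[1.8, -2.4, 0], [1.8, -2.4, 0], [1.8, -2.4, 0], [1.8, -2.4, 0], [1.8, -2.4, 0], [1.8, -2.4, 0], [1.8, -2.4, 0], [1.8, -2.4, 0]]' --twist '[[0, 0, 0.04], [0, 0, 0.04], [0, 0, 0.04], [0, 0, 0.04], [0, 0, 0.04], [0, 0, 0.04], [0, 0, 0.04], [0, 0, 0.03]]' --claw '[5, 5, 5, 5, 5, 5, 5, 5]'

```text
clock: 1.75
position: [0.4167, 0.3973, 0.2414]
tool_rot: [0.189, 3.136, 0.0]
contact_force: [-0.3, 0.6, 0.2]
width: 0.581
grasp_force: 0.0
```

Request:
play_rows --delta_pos '[[1.8, -2.4, 0], [1.8, -2.4, 0], [1.8, -2.4, 0], [1.8, -2.4, 0], [1.8, -2.4, 0], [1.8, -2.4, 0], [1.8, -2.4, -2], [1.8, -2.4, -2]]' --twist '[[0, 0, 0], [0, 0, 0], [0, 0, 0], [0, 0, 0], [0, 0, 0], [0, 0, 0], [0, 0, 0], [0, 0, 0]]' --claw '[5, 5, 5, 5, 5, 5, 5, 5]'

```text
clock: 2.55
position: [0.5611, 0.2055, 0.2015]
tool_rot: [0.191, 3.134, 0.002]
contact_force: [0.7, -0.0, -0.0]
width: 0.573
grasp_force: 0.0
```

```bash
cat >> h.py <<'E'
np.set_printoptions(precision=4,suppress=True)
def st():
    s=sense();R=cv2.Rodrigues(np.array(s["tool_rot"]))[0]
    print(s["clock"],s["position"],"z",R[:,2],"close_az",np.degrees(np.arctan2(R[1,1],R[0,1])),"q",s["q"],"F",s["contact_force"],s["width"]*87,s["grasp_force"])
E
python3 - <<'E'
from h import *
st()
f=grab_frame("wrist");save(f,"d.png")
for t in("run_timer","key_grip"):
  for d in pinpoint(f,t): print(t,d["p"],d["xy"],w(f,*d["xy"],.076 if t=="key_grip" else 0))
v,u=np.mgrid[0:384:2,0:512:2];P=np.array([w(f,a,b) for a,b in zip(u.ravel(),v.ravel())])
ok=(f["depth"][::2,::2].ravel()>0)&(abs(P[:,0]-.562)<.04)&(abs(P[:,1]-.2)<.04)&(P[:,2]>.08)&(P[:,2]<.095)
Q=P[ok];print(len(Q),Q.mean(0) if len(Q) else 0, cv2.minAreaRect((Q[:,:2]*1000).astype(np.float32)) if len(Q) else 0)
E
```

```text
2.55 [0.5611 0.2055 0.2015] z [ 0.0017  0.0009 -1.    ] close_az 83.02756703761452 q [-0.6646  0.2516  0.2847  1.6658 -0.0744  1.2329  1.0852] F [ 0.7103 -0.0141 -0.0236] 49.84251428152543 0.0
run_timer 0.95 [249.9, 177.4] [0.5612 0.1994 0.    ]
run_timer 0.8 [89.8, 18.8] [0.3732 0.0544 0.    ]
key_grip 0.97 [248.5, 194.4] [0.5623 0.199  0.076 ]
146 [0.5607 0.199  0.0877] ((562.2120971679688, 198.5978240966797), (11.198124885559082, 42.89353561401367), 82.97596740722656)
```

View pics/d.png

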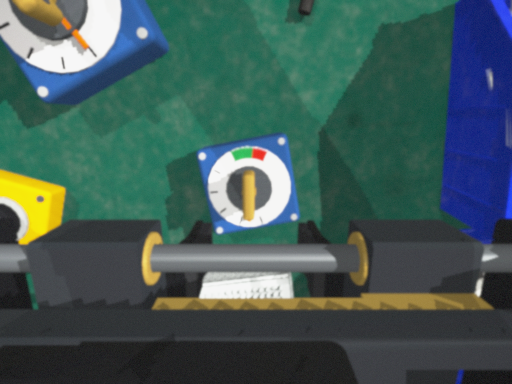

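The wrist view shows the small timer at (249,185) with green and red at the top, toward the robot. The wing, at (249,195), lines up with the gripper. All measurements agree, so I'm descending to grip.

Request:
play_rows --delta_pos '[[0.1, -0.6, -2], [0, 0, -2], [0, 0, -2], [0, 0, -2], [0, 0, -2], [0, 0, -2], [0, 0, -0.5], [0, 0, 0]]' --twist '[[0, 0, 0], [0, 0, 0], [0, 0, 0], [0, 0, 0], [0, 0, 0], [0, 0, 0], [0, 0, 0], [0, 0, 0]]' --claw '[5, 5, 5, 5, 5, 5, 5, 5]'

```text
clock: 3.5
position: [0.5605, 0.2012, 0.0762]
tool_rot: [-0.189, -3.135, 0.0]
contact_force: [0.1, 0.7, 0.6]
width: 0.574
grasp_force: 0.0
```

Request:
play_rows --delta_pos '[[0, 0, 0], [0, 0, 0], [0, 0, 0], [0, 0, 0], [0, 0, 0], [0, 0, 0]]' --twist '[[0, 0, 0], [0, 0, 0], [0, 0, 0], [0, 0, 0], [0, 0, 0], [0, 0, 0]]' --claw '[0.5, 0.5, 0.5, 0.5, 0.5, 0.5]'

```text
clock: 4.1
position: [0.5611, 0.1997, 0.0764]
tool_rot: [-0.192, -3.136, 0.001]
contact_force: [-1.6, -1.9, 2.3]
width: 0.136
grasp_force: 30.0
```

```bash
python3 -c "
from h import *
st()"
```

```text
4.1 [0.5611 0.1997 0.0764] z [-0.0001 -0.0006 -1.    ] close_az 82.99436935370493 q [-0.6398  0.369   0.2703  1.7935 -0.1144  0.9946  1.1241] F [-1.563  -1.9488  2.3072] 11.826169329800688 30.010966658592224
```

Gripped: the opening is 11.8 mm and the force 30 N. First bite, 1.0 rad clockwise.

Request:
play_rows --delta_pos '[[0, 0, 0], [0, 0, 0], [0, 0, 0], [0, 0, 0], [0, 0, 0], [0, 0, 0], [0, 0, 0], [0, 0, 0]]' --twist '[[0, 0, -0.13], [0, 0, -0.13], [0, 0, -0.13], [0, 0, -0.13], [0, 0, -0.13], [0, 0, -0.13], [0, 0, -0.13], [0, 0, -0.13]]' --claw '[0.5, 0.5, 0.5, 0.5, 0.5, 0.5, 0.5, 0.5]'

```text
clock: 4.9
position: [0.5619, 0.201, 0.0765]
tool_rot: [1.729, 2.621, 0.003]
contact_force: [3.9, 2.7, -3.8]
width: 0.141
grasp_force: 30.0
```

```bash
python3 -c "
from h import *
st();print(sense()['torque'])"
```

```text
4.9 [0.5619 0.201  0.0765] z [ 0.0021  0.0008 -1.    ] close_az 23.166493209633117 q [-0.7962  0.3888  0.4627  1.8006 -0.2029  0.9968  0.1514] F [ 3.8928  2.6631 -3.7529] 12.292988758878781 29.994927308587478
[ 0.3883 -1.0269  0.213 ]
```

Request:
play_rows --delta_pos '[[0, 0, 0], [0, 0, 0], [0, 0, 0], [0, 0, 0], [0, 0, 0], [0, 0, 0], [0, 0, 0], [0, 0, 0]]' --twist '[[0, 0, 0], [0, 0, 0], [0, 0, 0], [0, 0, 0.03], [0, 0, 0], [0, 0, 0], [0, 0, 0], [0, 0, 0]]' --claw '[3, 3, 3, 3, 0.5, 0.5, 0.5, 0.5]'

```text
clock: 5.7
position: [0.562, 0.2007, 0.0764]
tool_rot: [1.683, 2.651, 0.003]
contact_force: [4.9, 1.9, -2.7]
width: 0.137
grasp_force: 30.0
```

Request:
play_rows --delta_pos '[[0, 0, 0], [0, 0, 0], [0, 0, 0], [0, 0, 0], [0, 0, 0], [0, 0, 0], [0, 0, 0], [0, 0, 0]]' --twist '[[0, 0, -0.13], [0, 0, -0.13], [0, 0, -0.13], [0, 0, -0.13], [0, 0, -0.13], [0, 0, -0.13], [0, 0, -0.13], [0, 0, -0.13]]' --claw '[0.5, 0.5, 0.5, 0.5, 0.5, 0.5, 0.5, 0.5]'

```text
clock: 6.5
position: [0.5632, 0.2005, 0.0765]
tool_rot: [2.781, 1.457, 0.007]
contact_force: [11.2, 0.9, -9.2]
width: 0.139
grasp_force: 30.0
```

```bash
python3 -c "
from h import *
st();print(sense()['torque'])"
```

```text
6.5 [0.5632 0.2005 0.0765] z [ 0.0048  0.0003 -1.    ] close_az -34.71725473681586 q [-0.9538  0.4274  0.6666  1.8076 -0.3065  1.0073 -0.7721] F [11.2241  0.9085 -9.2374] 12.09651450560953 29.99330355261918
[ 0.2279 -2.374   0.2866]
```

Request:
play_rows --delta_pos '[[0, 0, 0], [0, 0, 0], [0, 0, 0], [-0.1, 0, 0], [0, 0, 0], [0, 0, 0], [0, 0, 0], [0, 0, 0]]' --twist '[[0, 0, 0], [0, 0, 0], [0, 0, 0], [0, 0, 0.03], [0, 0, 0], [0, 0, 0], [0, 0, 0], [0, 0, 0]]' --claw '[3, 3, 3, 3, 0.5, 0.5, 0.5, 0.5]'

```text
clock: 7.3
position: [0.562, 0.1989, 0.0765]
tool_rot: [2.756, 1.503, 0.005]
contact_force: [9.5, -3.9, -6.2]
width: 0.141
grasp_force: 30.0
```

Request:
play_rows --delta_pos '[[0, 0, 0], [0, 0, 0], [0, 0, 0], [0, 0, 0], [0, 0, 0], [0, 0, 0], [0, 0, 0], [0, 0, 0]]' --twist '[[0, 0, -0.12], [0, 0, -0.12], [0, 0, -0.12], [0, 0, -0.12], [0, 0, -0.12], [0, 0, -0.12], [0, 0, -0.12], [0, 0, -0.12]]' --claw '[0.5, 0.5, 0.5, 0.5, 0.5, 0.5, 0.5, 0.5]'

```text
clock: 8.1
position: [0.5617, 0.1995, 0.0765]
tool_rot: [3.14, 0.054, 0.006]
contact_force: [7.5, -2.2, -5.2]
width: 0.143
grasp_force: 30.2
```

```bash
python3 -c "
from h import *
st();print(sense()['torque'])"
```

```text
8.1 [0.5617 0.1995 0.0765] z [ 0.0035 -0.0009 -1.    ] close_az -88.03589884044246 q [-1.1025  0.4895  0.872   1.8169 -0.43    1.0341 -1.5999] F [ 7.45   -2.2465 -5.1842] 12.440714850863854 30.172154046722426
[-0.4231 -1.5207  0.2599]
```

Request:
play_rows --delta_pos '[[0, 0, 0], [0, 0, 0], [0, 0, 0], [0, 0, 2], [0, 0, 3], [0, 0, 3], [0, 0, 3], [0, 0, 3]]' --twist '[[0, 0, 0], [0, 0, 0], [0, 0, 0], [0, 0, 0], [0, 0, 0], [0, 0, 0], [0, 0, 0], [0, 0, 0]]' --claw '[4, 4, 4, 4, 4, 4, 4, 4]'

```text
clock: 8.9
position: [0.5597, 0.2003, 0.2175]
tool_rot: [-3.14, -0.064, 0.001]
contact_force: [-0.3, -0.5, -0.0]
width: 0.459
grasp_force: 0.0
```

Run:
```python
from h import *
st()
f=grab_frame("wrist");save(f,"e.png")
for t in("run_timer","key_grip"):
  for d in pinpoint(f,t): print(t,d["p"],d["xy"],w(f,*d["xy"],.076 if t=="key_grip" else 0))
v,u=np.mgrid[0:384:2,0:512:2];P=np.array([w(f,a,b) for a,b in zip(u.ravel(),v.ravel())])
ok=(f["depth"][::2,::2].ravel()>0)&(abs(P[:,0]-.562)<.04)&(abs(P[:,1]-.2)<.04)&(P[:,2]>.08)&(P[:,2]<.095)
Q=P[ok];print(len(Q), cv2.minAreaRect((Q[:,:2]*1000).astype(np.float32)) if len(Q) else 0)
h=cv2.cvtColor(f["pixels"],cv2.COLOR_RGB2HSV)
x0,y0=.5617,.1995
P=np.array([w(f,a,b,.046) for a,b in zip(u.ravel(),v.ravel())]);H=h[::2,::2].reshape(-1,3)
near=np.hypot(P[:,0]-x0,P[:,1]-y0)<.046
for n,(lo,hi) in dict(red=(0,5),orange=(6,16),green=(50,80)).items():
    m=near&(H[:,0]>=lo)&(H[:,0]<=hi)&(H[:,1]>150)&(H[:,2]>120)
    if m.sum():
        c=P[m].mean(0);print(n,m.sum(),c,np.degrees(np.arctan2(c[1]-y0,c[0]-x0)))
```

```text
8.9 [0.5597 0.2003 0.2175] z [-0.0004  0.0005 -1.    ] close_az -87.67237100347752 q [-1.1953  0.3361  0.9702  1.6747 -0.2882  1.2839 -1.6986] F [-0.3222 -0.5238 -0.0095] 39.9369634221941 0.0
run_timer 0.9 [255.9, 171.5] [0.564  0.1982 0.    ]
key_grip 0.55 [253.9, 183.2] [0.5656 0.2006 0.076 ]
key_grip 0.51 [254.9, 173.8] [0.5751 0.2    0.076 ]
127 ((562.8318481445312, 198.6984100341797), (43.47810363769531, 10.895647048950195), 6.975194454193115)
red 16 [0.5292 0.2132 0.046 ] 157.10297092898796
orange 2 [0.5246 0.2079 0.046 ] 167.2506718427054
green 14 [0.5249 0.1967 0.046 ] -175.62342263261914
```

View pics/e.png

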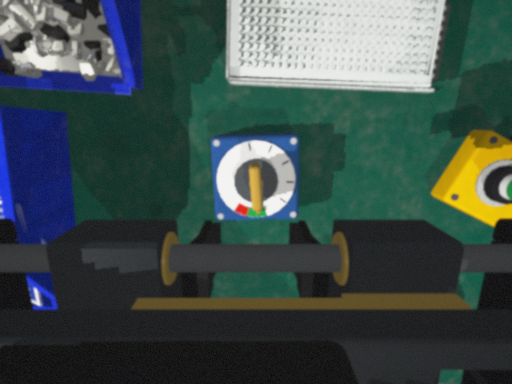

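The wrist view shows the wing tip lying in the green sector at (257,212). The pointer stands at -173°, against a green centre near -176°, so the key reads about 3.25. On to the station with fingers shut.

Request:
play_rows --delta_pos '[[0.1, -3.4, 0], [0.1, -3.4, 0], [0.1, -3.4, 0], [0.1, -3.4, 0], [0.1, -3.4, 0], [0.1, -3.4, 0], [0, -3.4, 0], [0, -3.4, 0]]' --twist '[[0, 0, 0], [0, 0, 0], [0, 0, 0], [0, 0, 0], [0, 0, 0], [0, 0, 0], [0, 0, 0], [0, 0, 0]]' --claw '[0, 0, 0, 0, 0, 0, 0, 0]'

```text
clock: 9.85
position: [0.5653, -0.0727, 0.2152]
tool_rot: [-3.14, -0.064, 0.002]
contact_force: [-0.2, -0.0, 0.3]
width: 0.001
grasp_force: 0.0
```

Run:
```python
from h import *
st()
f=grab_frame("wrist")
for d in pinpoint(f,"plunger_top"): print(d["p"],d["xy"],w(f,*d["xy"],.088))
v,u=np.mgrid[0:384:2,0:512:2];P=np.array([w(f,a,b) for a,b in zip(u.ravel(),v.ravel())])
ok=(abs(P[:,0]-.567)<.04)&(abs(P[:,1]+.075)<.04)&(P[:,2]>.083)&(P[:,2]<.095)
Q=P[ok];print(len(Q),np.median(Q[:,2]),cv2.minEnclosingCircle((Q[:,:2]*1000).astype(np.float32)))
```

```text
9.85 [ 0.5653 -0.0727  0.2152] z [-0.0015  0.0005 -1.    ] close_az -87.67072204672412 q [-0.8264  0.2949  1.0591  1.7377 -0.2688  1.2683 -1.2343] F [-0.2015 -0.0445  0.2935] 0.13005221548450582 0.0
0.58 [256.1, 191.6] [ 0.5662 -0.0747  0.088 ]
440 0.0886972285979393 ((568.6962890625, -77.77448272705078), 22.925065994262695)
```

Request:
play_rows --delta_pos '[[0.2, -0.3, -2], [0, 0, -2], [0, 0, -2], [0, 0, -2], [0, 0, -1.5], [0, 0, -0.5], [0, 0, 0], [0, 0, 0]]' --twist '[[0, 0, 0], [0, 0, 0], [0, 0, 0], [0, 0, 0], [0, 0, 0], [0, 0, 0], [0, 0, 0], [0, 0, 0]]' --claw '[0, 0, 0, 0, 0, 0, 0, 0]'

```text
clock: 10.75
position: [0.5684, -0.0748, 0.1169]
tool_rot: [3.141, 0.063, 0.001]
contact_force: [0.7, 0.6, 0.2]
width: 0.004
grasp_force: 0.0
```

Request:
play_rows --delta_pos '[[0, 0, -0.2], [0, 0, -0.2], [0, 0, -0.2], [0, 0, -0.2], [0, 0, -0.1], [0, 0, 0], [0, 0, 0], [0, 0, 0]]' --twist '[[0, 0, 0], [0, 0, 0], [0, 0, 0], [0, 0, 0], [0, 0, 0], [0, 0, 0], [0, 0, 0], [0, 0, 0]]' --claw '[0, 0, 0, 0, 0, 0, 0, 0]'

```text
clock: 11.55
position: [0.5681, -0.0746, 0.1073]
tool_rot: [-3.141, -0.063, -0.0]
contact_force: [-1.1, 0.9, 2.4]
width: 0.001
grasp_force: 0.5
```

Contact came at TCP z of about 0.107, as expected. Pressing 10 mm first.

Request:
play_rows --delta_pos '[[0, 0, -0.2], [0, 0, -0.2], [0, 0, -0.2], [0, 0, -0.2], [0, 0, -0.2], [0, 0, 0], [0, 0, 0], [0, 0, 0]]' --twist '[[0, 0, 0], [0, 0, 0], [0, 0, 0], [0, 0, 0], [0, 0, 0], [0, 0, 0], [0, 0, 0], [0, 0, 0]]' --claw '[0, 0, 0, 0, 0, 0, 0, 0]'

```text
clock: 12.35
position: [0.5681, -0.0747, 0.0973]
tool_rot: [-3.141, -0.062, -0.0]
contact_force: [-1.5, 1.4, 5.2]
width: 0.005
grasp_force: 2.8
```

Run:
```python
from h import *
st()
F=[]
for i in range(6):
    f=grab_frame("scene"); F.append(sense()["contact_force"][2])
print(F)
d=search_frame(f,"hold_station");print(d)
u,v=d[0]["rect"][0],d[0]["rect"][1]
save(f,"g.png",(245,170,325,245),8)
f=grab_frame("top")
v,u=np.mgrid[165:225,255:315];P=np.array([w(f,a,b) for a,b in zip(u.ravel(),v.ravel())])
r=np.hypot(P[:,0]-.567,P[:,1]+.075)
ok=(r<.026)&(P[:,2]>.06)&(P[:,2]<.095)
print(ok.sum(),np.percentile(P[ok,2],[10,25,50,75,90]) if ok.sum() else 0)
```

```text
12.35 [ 0.5681 -0.0747  0.0973] z [ 0.0002  0.0001 -1.    ] close_az -87.72341890502756 q [-0.7205  0.4389  0.963   1.8569 -0.4114  1.0606 -1.126 ] F [-1.5374  1.3525  5.2182] 0.39250090958339356 2.821652654965874
[np.float64(5.853743964502416), np.float64(5.3294690747459335), np.float64(6.089792098799654), np.float64(5.244880613697542), np.float64(5.009072055860733), np.float64(5.505942141157252)]
[{'rect': [253.7, 193.5, 304.8, 234.8], 'p': 0.73}, {'rect': [169.6, 150.7, 217.6, 194.9], 'p': 0.33}]
0 0
```

View pics/g.png

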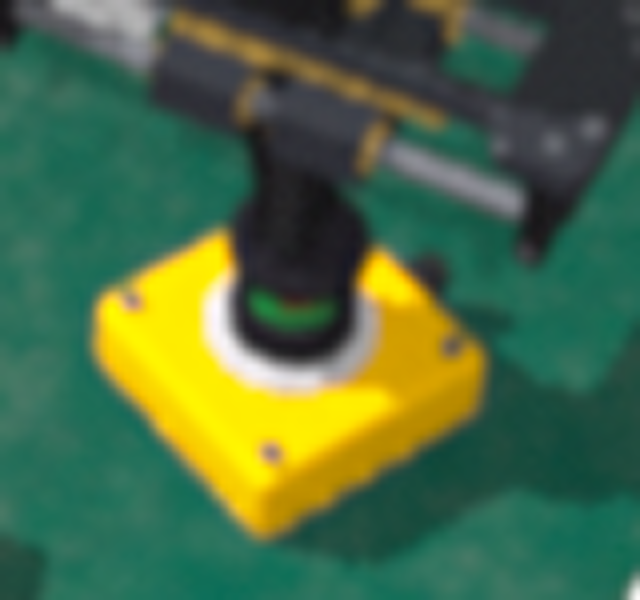

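The crop shows the green band at the rim at (290,312) with a trace of red above it and no white, so it's pressed about 9–10 mm. Going 3 mm further to reach mid-band.

Request:
play_rows --delta_pos '[[0, 0, -0.1], [0, 0, -0.1], [0, 0, -0.1], [0, 0, 0], [0, 0, 0], [0, 0, 0], [0, 0, 0], [0, 0, 0]]' --twist '[[0, 0, 0], [0, 0, 0], [0, 0, 0], [0, 0, 0], [0, 0, 0], [0, 0, 0], [0, 0, 0], [0, 0, 0]]' --claw '[0, 0, 0, 0, 0, 0, 0, 0]'

```text
clock: 13.55
position: [0.5681, -0.0747, 0.0944]
tool_rot: [-3.141, -0.062, -0.0]
contact_force: [-1.6, 0.5, 6.5]
width: 0.008
grasp_force: 3.3
```

Run:
```python
from h import *
st()
F=[]
for i in range(6):
    f=grab_frame("scene"); F.append(sense()["contact_force"][2])
print(np.mean(F),f["position"])
save(f,"i.png",(262,190,300,220),16)
h=f["pixels"][200:218,281:284].mean(1);print(np.c_[np.arange(200,218),h])
```

```text
13.55 [ 0.5681 -0.0747  0.0944] z [ 0.0002  0.0002 -1.    ] close_az -87.72205574062617 q [-0.7176  0.4426  0.96    1.8593 -0.4153  1.0556 -1.1231] F [-1.6024  0.5486  6.4993] 0.6546155311810897 3.3295925986021757
6.8189042000761395 [ 0.0211 -0.3201  0.7891]
[[200.      28.3333  27.6667  29.3333]
 [201.      28.      27.3333  29.6667]
 [202.      28.6667  27.3333  31.    ]
 [203.      31.3333  29.3333  33.6667]
 [204.      36.      33.3333  39.3333]
 [205.      41.6667  39.6667  45.6667]
 [206.      41.3333  39.6667  45.3333]
 [207.      38.      34.      38.    ]
 [208.      52.      44.      35.3333]
 [209.      61.3333  66.      39.3333]
 [210.      48.3333  74.      45.    ]
 [211.      35.6667  53.6667  42.6667]
 [212.      34.3333  34.6667  37.6667]
 [213.      28.3333  26.3333  30.6667]
 [214.      45.      44.3333  46.3333]
 [215.     107.3333 106.3333 107.3333]
 [216.     182.6667 181.     183.3333]
 [217.     225.6667 220.3333 222.    ]]
```

View pics/i.png

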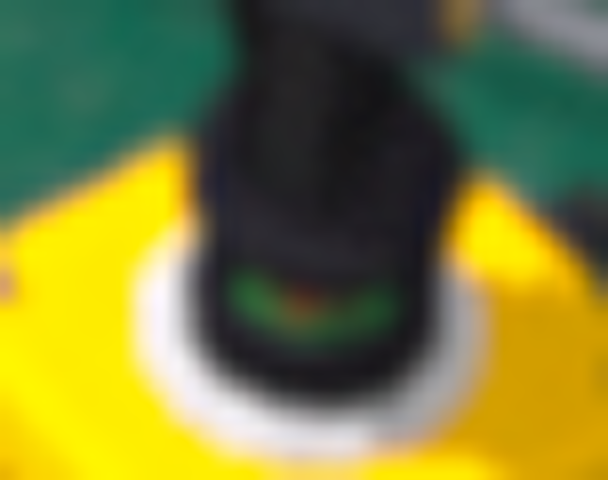

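The green band is partly in at the rim, with red above and no white. TCP height gives about 12.6 mm and force about 10 mm, and both are inside 9–17 mm. The hold is steady, so I'm handing in.

```bash
python3 -c "
from cell import *
print(job_done())"
```

```text
the job is handed in; nothing more can be done
None
```

The job is handed in, with no verdict shown: the small timer's key reads about 3.25 rad (pointer in green), and the fingers are holding the plunger about 12 mm down, with the green band at the rim.

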